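# Stopper the slanted side neck of a flask

## Robot

A 6-joint arm with a two-finger parallel gripper is mounted at the origin on a cart in front of the work surface, level with it; the furniture and walls round the work are solid. World frame = base frame: x ahead of the robot, y to its left, z up, the work surface at z = 0. Lengths are in m, angles in rad, forces in N, time in s.
With the tool pointing down it reaches from about 0.425 to 0.95 m from the base axis. Payload 14.7 kg.
Tool frame: the origin (TCP) lies at the very end of the fingers, on their centre line; the grasp point (between the pads) lies 19 mm behind it; z points along the fingers, x is the direction in which the jaws open and shut, and the axes are right-handed (so a half turn about z gives the same grasp; the last joint's range is limited). The gripper opens to 85 mm and grips with 20 to 120 N. Pads are 22 mm wide; open, the fingers measure 114 mm over their backs; the gripper's body (76 mm by 85 mm) begins 54 mm behind the grasp point. The pads swing forward as they close: fully open they stand 13 mm farther back than shut.
Start: joints at [-1.39, 0.48, 1.596, -0, 1.065, -0.047], TCP at [0.147, -0.633, 0.191] pointing down, gripper open.
Joint ranges: [-2.75, 2.75], [-0.82, 2.05], [0.23, 2.67], [-1.56, 4.7], [0.09, 2.69], [-2.92, 2.92]. Speed limits (rad/s): [1.89, 1.89, 2.39, 3.01, 3.01, 3.01].

## Interface

Orientations are given as a 3x3 rotation matrix whose columns are the frame's x, y, z axes.
In Python, from plant import sense, capture, ctrl gives the robot as it stands.
- The arm moves only by the shell command python3 -m jog 'ROWS' [FORCE]. ROWS is JSON, a list of rows, each a list of 3 entries, a list of its own where there are three numbers: the opening, from 0 (shut) to 1 (fully open), then the shift along the tool's x, y, z each as a share of 1 m, from -1 to 1, then the turn about the tool's z as a share of 120 degrees, from -1 to 1. A call has 1 to 12 rows; each row is the pose to reach, as a shift and turn from the pose measured when the call began, along the tool's axes at that moment; what a row does not reach only later rows make up. A row lasts 1/12 s, in which the tool goes at most 41.7 mm and 7.16 degrees, less where a joint would pass 70% of its speed; a pose out of reach is approached as far as the arm can. A call with a number of a shift or a turn outside -1 to 1 is refused whole. A call with a gripper value outside its range is refused whole. The fingers move at their own pace and stop on an object; FORCE is the grip in N (left out, the last holds). Time passes only in rows, so rows that repeat a pose let the fingers close. It gives the time, the measured TCP pose, the force and the opening at its end, in the units of the state.
- sense(): the state, without advancing time (a new reading comes with each control period).
- capture(name): name is "scene" or "side" or "wrist"; returns a dict with "frame" (480x640x3 uint8, red, green, blue), "camera_matrix" (3x3 intrinsics, pixels), "T" (4x4, takes a point from camera to world coordinates). Camera axes: x right, y down, z forward; pixel columns grow to the right and rows downward; lengths in m; the calibration is good to about 2 mm. A picture is of the moment at which its call begins. There is no depth.
- ctrl.close_job(): hands the job in, once; it reports no verdict.
The state is a dict: "clock": time; "qpos": joint angles; "qvel": joint speeds; "effort": joint torques, N m; "eef_pos": TCP position; "orientation": TCP orientation; "contact_force": force on the tool from outside, world axes, zero at the start; "ft_torque": the same for the moment, N m; "width": finger opening in m.
Only numpy, scipy, OpenCV 4.12 (cv2) and the standard library are available. Lean on these libraries where they do the work, as an engineer would, in place of code of your own. Each camera call takes 0.05 s, during which the arm holds its last target. There are 200 camera calls.

## Task

Close the slanted side neck of the flask: take from the stopper block the middle-sized stopper, the one that fits, and set it in the rubber sleeve that stands proud of the neck. With the stopper press the sleeve down, firmly but without ramming, until the sleeve's lip is fully home on the glass rim and the stopper's collar lies flush on the lip; finish with a firm push of about 15 N against the stop, then let go. Leave the other stoppers and the things around alone.

Things in the scene. Friction and masses are not known exactly. Their poses are not given: they have to be found in the camera images.
- flask: Amber flask, fixed in a cork ring 116 mm across on the bench: bulb 100 mm across, centre 60 mm up; a closed upright neck with black cap reaches 151 mm. The open side neck, 44 mm outside, leans 30 degrees from vertical; its axis runs from the bulb's centre up toward the flask's own -x, glass rim 105 mm along it. Origin: centre of the ring's underside, z up. It bears 50 N, not more.
- sleeve_mouth (a point): Centre of the top face of the black rubber sleeve in the side neck; it moves with the sleeve. z points outward along the neck's axis (30 degrees from vertical). The sleeve is a tube with a straight bore 30 mm wide, 30 mm long, open below, with a lip 46 mm across and 4 mm thick at the top.
- sleeve (a joint): How far the sleeve has been pushed into the neck, in m: 0 = lip stands 10 mm off the glass rim; 0.010 = fully home, lip on the rim, a hard stop. It starts somewhere from 0 to 0.004. It slides with a steady drag of about 6 N all the way (so the first resistance is not the stop) and stays where it is left.
- stopper_medium: Middle-sized of three black stoppers, all 64 mm tall: tapered plug 28 mm long, 23 mm across at the foot, 28 mm at its top; collar 36 mm across, from 28 to 32 mm above the foot; round grip 20 mm across, from 32 to 64 mm. About 40 g. Origin: centre of the foot, z toward the grip. With the collar on the sleeve's lip, the foot is 28 mm below the sleeve's top face.
- stopper_small: The small stopper: same heights, plug 17 to 21 mm, collar 29 mm, grip 16 mm across. Too small for the sleeve. Origin: centre of the foot.
- stopper_large: The large stopper: same heights, plug 29 to 32 mm, collar 45 mm, grip 27 mm across. Too large for the sleeve. Origin: centre of the foot.
- stopper_block: Grey block 64 x 190 x 34 mm fixed on the bench; three blind holes 34 mm wide, 24 mm deep in a row along its own y, 62 mm apart. The stoppers stand in them loosely on their feet, in any order (feet 10 mm above the bench, grips from 42 to 74 mm). Origin: centre of its underside; z up.
- slide_box: Bystander: closed carton 62 x 85 x 34 mm, loose. Origin: centre of the underside.
- tape_roll: Bystander: roll of tape 100 mm across, 25 mm high, loose. Origin: centre of the underside.
- well_plate: Bystander: flat well plate 86 x 128 x 17 mm, loose. Origin: centre of the underside.
- reagent_carton: Bystander: carton 50 x 66 x 48 mm, loose. Origin: centre of the underside.
Things that resemble listed ones, but are neither listed nor needed, are in the scene too. What is shaped like the stopper_medium but orange or turquoise is not meant.

How it is judged:
On the way, in this order (a step that is already met when the one before it is completed fails the run):
1. the middle-sized stopper is lifted out of the block (height (world z) of stopper_medium above 0.05 m), for 0.1 s.
2. its plug is at least 8 mm inside the sleeve while the sleeve still stands proud by 2 mm or more (z of stopper_medium in the frame of sleeve_mouth below -0.008 m and x of stopper_medium in the frame of sleeve_mouth between -0.006 and 0.006 m and y of stopper_medium in the frame of sleeve_mouth between -0.006 and 0.006 m and angle between the z axis of stopper_medium and the z axis of sleeve_mouth, either way round below 0.35 rad and value of joint sleeve below 0.008 m), for 0.05 s.
3. with the sleeve home (8.5 mm or more) the stopper is pressed on it with more than 10 N (z of stopper_medium in the frame of sleeve_mouth below -0.0255 m and x of stopper_medium in the frame of sleeve_mouth between -0.006 and 0.006 m and y of stopper_medium in the frame of sleeve_mouth between -0.006 and 0.006 m and angle between the z axis of stopper_medium and the z axis of sleeve_mouth, either way round below 0.12 rad and value of joint sleeve above 0.0085 m and contact force between stopper_medium and flask above 10 N), for 0.05 s.
At the end, for the whole second after the job is handed in: The sleeve is pushed in by more than 8.5 of its 10 mm; the middle-sized stopper is at rest in it, in line with the neck within 7 degrees, its foot at least 25.5 mm below the sleeve's top face (28 is fully seated) and within 6 mm of the axis in the sleeve's x and y (z of stopper_medium in the frame of sleeve_mouth below -0.0255 m and x of stopper_medium in the frame of sleeve_mouth between -0.006 and 0.006 m and y of stopper_medium in the frame of sleeve_mouth between -0.006 and 0.006 m and angle between the z axis of stopper_medium and the z axis of sleeve_mouth, either way round below 0.12 rad and value of joint sleeve above 0.0085 m and linear speed of stopper_medium below 0.02 m/s); the robot touches nothing.
It fails at once if the flask, its sleeve or what is in it is pressed with more than 50 N (contact force between anything else and flask above 50 N).
It fails at once if another stopper or a bystander is moved by more than 30 mm (distance of any of stopper_small, stopper_large, tape_roll, slide_box, well_plate, reagent_carton from where it was at the start of the episode above 0.03 m).
It also fails if it takes over 42 s, if anything falls off the work surface, if the arm or the gripper's body presses on something with over 40 N, if the wrist force passes 120 N, or if a joint passes its speed limit or range.

## Working session

There is one attempt and no reset: what is moved stays moved. The work goes in short steps, Python scripts to look and compute and a shell command to move; the robot and the scene stay as the last step left them, time stands still between calls to the robot, and variables do not carry over. Pictures are saved under pics/ and viewed, about 8 in all and at most 12, crops included, and the job is handed in when it is done.

```bash
mkdir -p pics && ls
cat > h.py <<'E'
import numpy as np, cv2, json
from plant import sense, capture, ctrl
def snap(cam, name):
    c=capture(cam); cv2.imwrite(f'pics/{name}.png', c['frame'][:,:,::-1])
    np.savez(f'pics/{name}.npz', K=c['camera_matrix'], T=c['T'], f=c['frame']); return c
def ray(c,u,v):
    d=np.linalg.inv(c['K'])@[u,v,1]; T=c['T']; return T[:3,3],T[:3,:3]@d
def at_z(c,u,v,z):
    o,d=ray(c,u,v); return o+d*(z-o[2])/d[2]
def proj(c,p):
    T=c['T']; q=c['K']@(T[:3,:3].T@(np.asarray(p)-T[:3,3])); return q[:2]/q[2]
def load(n): return np.load(f'pics/{n}.npz')
E
python3 - <<'E'
from h import *
snap('scene','scene0'); snap('side','side0')
for n in('scene0','side0'):
    c=load(n); print(c['T'].round(3).tolist(), c['K'].round(1).tolist())
s=sense(); print(s)
E
```

```text
pics
[[-0.659, -0.548, 0.515, -0.07], [-0.752, 0.469, -0.462, 0.5], [0.012, -0.692, -0.722, 0.912], [0.0, 0.0, 0.0, 1.0]] [[502.7, 0.0, 313.4], [0.0, 502.7, 238.0], [0.0, 0.0, 1.0]]
[[0.442, -0.55, 0.709, -0.317], [-0.897, -0.291, 0.333, -0.389], [0.023, -0.783, -0.622, 0.851], [0.0, 0.0, 0.0, 1.0]] [[585.9, 0.0, 308.5], [0.0, 585.9, 235.8], [0.0, 0.0, 1.0]]
{'clock': 0.1, 'qpos': array([-1.38960894e+00,  4.80782871e-01,  1.59680682e+00,  1.30985941e-05,
        1.06511317e+00, -4.65888123e-02]), 'qvel': array([-0.00055691, -0.00294352,  0.00048776,  0.00148734,  0.0006697 ,
        0.00081188]), 'effort': array([ 4.62631670e-04, -9.52260804e+01, -4.31036997e+01, -1.68209872e-04,
        5.21557027e-03,  3.69256838e-05]), 'eef_pos': array([ 0.14673445, -0.63279269,  0.19072918]), 'orientation': array([[ 2.25805429e-01, -9.74172404e-01, -1.88786119e-04],
       [-9.74171792e-01, -2.25805499e-01,  1.09410413e-03],
       [-1.10847500e-03, -6.31445414e-05, -9.99999384e-01]]), 'contact_force': array([-0.45908295,  0.24050652, -0.04093504]), 'ft_torque': array([-0.01967848, -0.02242788,  0.00313873]), 'width': 0.08539130972737016}
```

View pics/scene0.png

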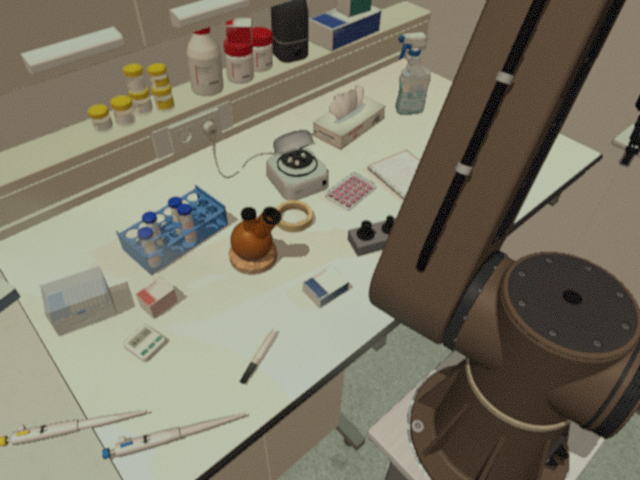

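View pics/side0.png

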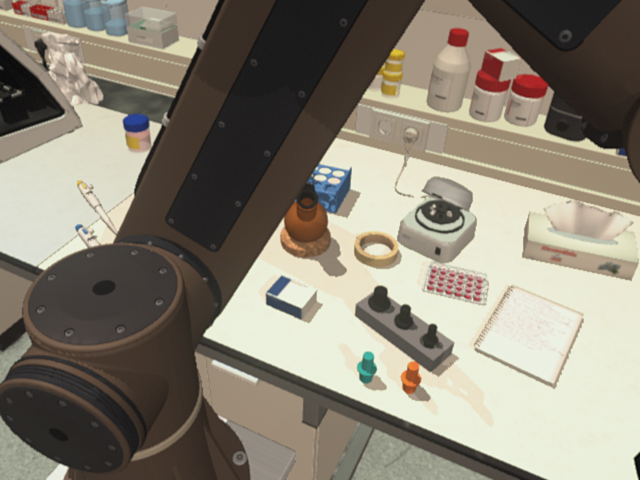

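The scene view shows the flask at (253,243) with its side mouth at (272,215), and the block at (372,235), partly hidden by the arm. In the side view, the stoppers are at (380,298), (404,317) and (431,335) in the block. Possible confusions with the medium stopper are the turquoise lookalike (367,366), the orange lookalike (411,377), the large stopper (380,298) and the small one (431,335). By size, the medium should be at (404,317). I'll check that in a close crop.

Run:
```python
from h import *
a=load('side0')['f'][275:375,345:465,::-1]; b=load('side0')['f'][170:270,265:385,::-1]
c=load('scene0')['f'][190:290,215:335,::-1]; d=load('scene0')['f'][200:260,335:407,::-1]
R=lambda i,w,h: cv2.resize(i,(w,h),interpolation=cv2.INTER_CUBIC)
m=np.vstack([np.hstack([R(a,400,333)]*1+[R(b,400,333)]),np.hstack([R(c,400,333)]+[R(d,400,333)])])
cv2.imwrite('pics/m1.png',R(m,720,600))
```

```text
(no output)
```

View pics/m1.png

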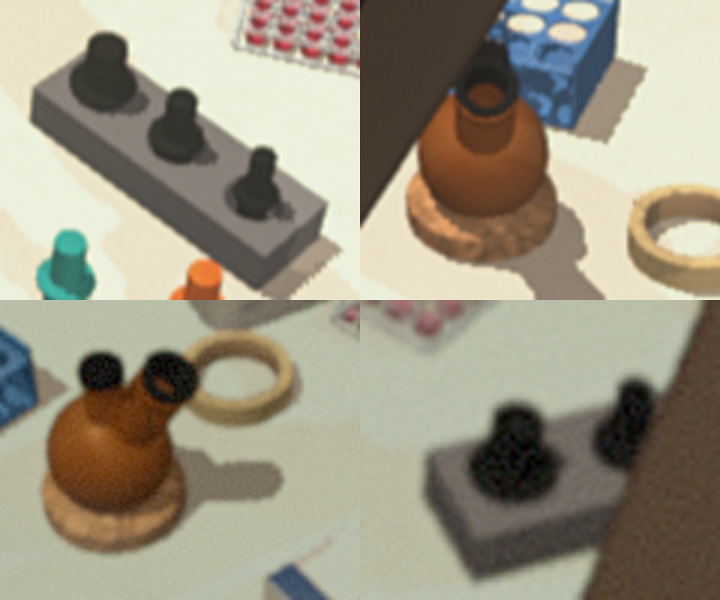

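Run:
```python
from h import *
s=load('side0'); g=load('scene0')
A=lambda u,v:(345+u/3,275+v/3); B=lambda u,v:(265+(u-360)/3,170+v/3); C=lambda u,v:(215+u/3,190+(v-300)/3)
for n,p,z in [('L',(33,90),.034),('BR',(258,258),.034),('R',(327,205),.034),('large',(107,40),.074),('med',(181,95),.074),('small',(264,153),.074)]:
    print(n,at_z(s,*A(*p),z).round(4))
def tri(c1,p1,c2,p2):
    o1,d1=ray(c1,*p1);o2,d2=ray(c2,*p2)
    t=np.linalg.lstsq(np.c_[d1,-d2],o2-o1,rcond=None)[0]; a=o1+t[0]*d1;b=o2+t[1]*d2; return (a+b)/2,np.linalg.norm(a-b)
m=tri(s,B(488,91),g,C(170,378)); print('mouth',m)
cap=at_z(g,*C(101,365),.151); print('cap scene',cap)
# cork ring base: scene extreme px; bulb centre silhouettes
for n,cc,p in [('bulb scene',g,C(110,448)),('bulb side',s,B(483,156))]: print(n,at_z(cc,*p,.06).round(4))
```

```text
L [ 0.4628 -0.1305  0.034 ]
BR [ 0.3955 -0.3028  0.034 ]
R [ 0.455  -0.3284  0.034 ]
large [ 0.4882 -0.1681  0.074 ]
med [ 0.4632 -0.2265  0.074 ]
small [ 0.4399 -0.2867  0.074 ]
mouth (array([0.58312293, 0.03800217, 0.15265415]), np.float64(0.0019641765261314077))
cap scene [0.6271006 0.0676584 0.151    ]
bulb scene [0.6294 0.0665 0.06  ]
bulb side [0.6269 0.0609 0.06  ]
```

The crop confirms three sizes in a row: large, then medium in the middle, then small. The medium grip measures (0.463,-0.227), with 63 mm spacing, which matches the given sizes. I'm moving over it with the jaws turned across the block.

```bash
python3 -m jog '[[0.6,[-0.324,-0.4,0.05],-0.456],[0.6,[-0.324,-0.4,0.05],-0.456],[0.6,[-0.324,-0.4,0.05],-0.456],[0.6,[-0.324,-0.4,0.05],-0.456],[0.6,[-0.324,-0.4,0.05],-0.456],[0.6,[-0.324,-0.4,0.05],-0.456],[0.6,[-0.324,-0.4,0.05],-0.456],[0.6,[-0.324,-0.4,0.05],-0.456],[0.6,[-0.324,-0.4,0.05],-0.456],[0.6,[-0.324,-0.4,0.05],-0.456],[0.6,[-0.324,-0.4,0.05],-0.456],[0.6,[-0.324,-0.4,0.05],-0.456]]' 60
python3 -m jog '[[0.6,[0,0,0],0],[0.6,[0,0,0],0]]'
python3 - <<'E'
from h import *
snap('wrist','w1'); snap('side','s1'); snap('scene','g1'); s=sense(); print(s['clock'],s['eef_pos'],s['orientation'].round(3).tolist())
c=load('w1'); print(c['T'].round(3).tolist(),[proj(c,p).round(0).tolist() for p in [(.464,-.227,.074),(.489,-.169,.074),(.44,-.287,.074)]])
cv2.imwrite('pics/m2.png',np.hstack([cv2.resize(c['f'],(400,300)),cv2.resize(load('g1')['f'][190:290,215:348],(400,300))])[:,:,::-1])
E
```

```text
clock: 1.1
eef_pos: [0.4533, -0.2386, 0.1426]
orientation: [[0.926, -0.378, -0.0], [-0.378, -0.926, 0.001], [-0.001, -0.001, -1.0]]
contact_force: [0.7, -0.7, -0.6]
width: 0.0515
clock: 1.27
eef_pos: [0.4541, -0.2365, 0.1421]
orientation: [[0.927, -0.375, -0.001], [-0.375, -0.927, 0.002], [-0.002, -0.001, -1.0]]
contact_force: [0.0, -0.4, -0.1]
width: 0.0508
1.4167 [ 0.45276078 -0.23926985  0.14254109] [[0.925, -0.379, -0.001], [-0.379, -0.925, 0.001], [-0.001, -0.001, -1.0]]
[[0.927, -0.358, -0.112, 0.483], [-0.375, -0.886, -0.273, -0.167], [-0.002, 0.295, -0.955, 0.325], [0.0, 0.0, 0.0, 1.0]] [[323.0, 218.0], [326.0, 132.0], [323.0, 294.0]]
```

View pics/m2.png

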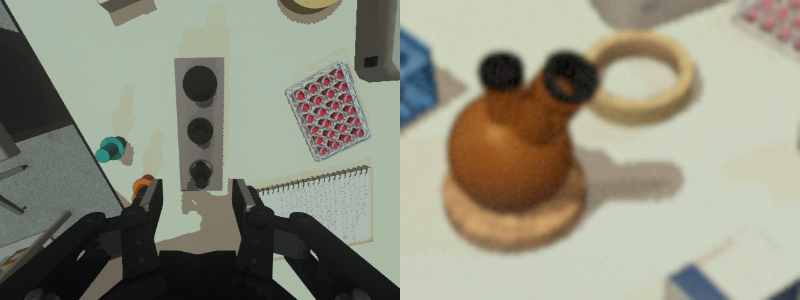

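Run:
```python
from h import *
c=load('w1'); f=c['f'][80:320,240:400,::-1]
f=cv2.convertScaleAbs(f,alpha=1.0); f=(255*(f/255.)**0.5).astype('uint8')
cv2.imwrite('pics/m3.png',cv2.resize(f,(400,600),interpolation=cv2.INTER_CUBIC))
```

```text
(no output)
```

View pics/m3.png

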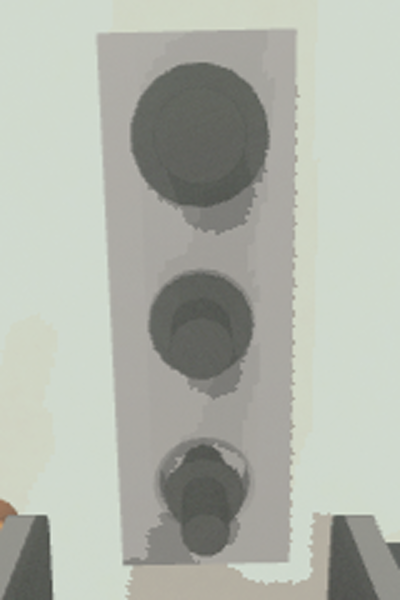

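The medium grip top is at (321,218) in the wrist image, against a prediction of (323,218), so the position is confirmed. Next I descend and grip.

```bash
python3 -m jog '[[0.6,[0.006,-0.014,0.03],0],[0.6,[0.006,-0.014,0.06],0],[0.6,[0.006,-0.014,0.09],0],[0.6,[0.006,-0.014,0.09],0],[0,[0.006,-0.014,0.09],0],[0,[0.006,-0.014,0.09],0],[0,[0.006,-0.014,0.09],0],[0,[0.006,-0.014,0.09],0],[0,[0.006,-0.014,0.09],0],[0,[0.006,-0.014,0.09],0]]' 25
```

```text
clock: 2.25
eef_pos: [0.464, -0.2288, 0.0534]
orientation: [[0.925, -0.379, 0.001], [-0.379, -0.925, 0.0], [0.0, -0.001, -1.0]]
contact_force: [-0.1, 0.1, 0.0]
width: -0.0001
```

Run:
```python
from h import *
snap('wrist','w2'); snap('side','s2'); s=sense(); print(s['width'],s['eef_pos'])
w=(255*(load('w2')['f'][80:380,200:440]/255.)**0.5).astype('uint8')
cv2.imwrite('pics/m4.png',np.hstack([cv2.resize(w,(400,500)),cv2.resize(load('s2')['f'][250:375,345:445],(400,500))])[:,:,::-1])
```

```text
0.00038481764307032694 [ 0.46378917 -0.22857785  0.0530041 ]
```

View pics/m4.png

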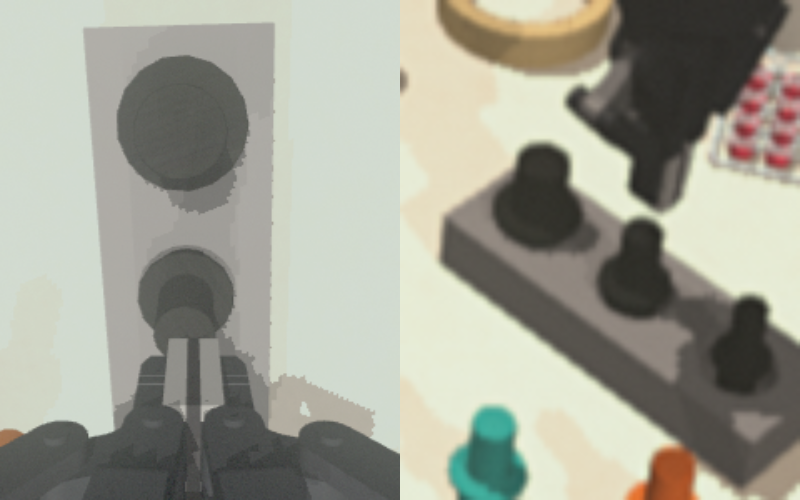

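Run:
```python
from h import *
s=load('s2'); w=load('w2')
p=np.array([.4638,-.2286,.053])
print('side tcp',proj(s,p),'tip seen',(345+255/4,250+205/4)); print('side med',proj(s,(.464,-.227,.074)),'seen',(345+242/4,250+232/4))
print('wrist tcp',proj(w,p),'wrist med',proj(w,(.464,-.227,.074)),'seen',(200+185*.6,80+325*.6),'tip seen',(200+193*.6,80+340*.6))
# where ray of tip meets vertical line / heights
o,d=ray(s,408.8,301.5)
o2,d2=ray(w,316,284)
t=np.linalg.lstsq(np.c_[d,-d2],o2-o,rcond=None)[0]; print('tip tri',o+t[0]*d,o2+t[1]*d2)
print(w['T'].round(4).tolist())
w1=load('w1'); o,d=ray(w1,321.2,218.4);o2,d2=ray(s,405.3,308)
t=np.linalg.lstsq(np.c_[d,-d2],o2-o,rcond=None)[0]; print('med tri',o+t[0]*d,o2+t[1]*d2)
o,d=ray(w,311,275); t=np.linalg.lstsq(np.c_[d,-d2],o2-o,rcond=None)[0]; print('med tri w2',o+t[0]*d,o2+t[1]*d2)
```

```text
side tcp [405.10004708 314.72870211] tip seen (408.75, 301.25)
side med [405.73637718 306.48487242] seen (405.5, 308.0)
wrist tcp [315.48355576 266.78961386] wrist med [314.67511285 279.29603637] seen (311.0, 275.0) tip seen (315.8, 284.0)
tip tri [ 0.46778489 -0.23019183  0.08514263] [ 0.46531588 -0.22558894  0.0835707 ]
[[0.9254, -0.3622, -0.112, 0.4924], [-0.3791, -0.8839, -0.2739, -0.1588], [0.0002, 0.2959, -0.9552, 0.2365], [0.0, 0.0, 0.0, 1.0]]
med tri [ 0.46223641 -0.22711665  0.0716581 ] [ 0.46221563 -0.22706646  0.07164779]
med tri w2 [ 0.46247791 -0.22550447  0.07026257] [ 0.46318101 -0.22686525  0.07068177]
```

The fingers shut empty. Both views triangulate the fingertips to z≈0.084, about 30 mm above the reported TCP of 0.053, so they closed just above the grip top. Nothing has moved. I'll open, go about 28 mm lower in two guarded steps and close again.

```bash
python3 -m jog '[[0.6,[0,0,0],0],[0.6,[0,0,0],0],[0.6,[0,0,0],0],[0.6,[0,0,0],0],[0.6,[-0.002,0,0.015],0],[0.6,[-0.002,0,0.015],0]]' 25
python3 -m jog '[[0.6,[0,0,0.007],0],[0.6,[0,0,0.013],0],[0.6,[0,0,0.013],0],[0,[0,0,0.013],0],[0,[0,0,0.013],0],[0,[0,0,0.013],0],[0,[0,0,0.013],0],[0,[0,0,0.013],0],[0,[0,0,0.013],0]]' 25
```

```text
clock: 2.85
eef_pos: [0.4609, -0.2272, 0.0366]
orientation: [[0.926, -0.379, -0.002], [-0.379, -0.926, 0.002], [-0.002, -0.001, -1.0]]
contact_force: [-0.9, 1.2, -0.3]
width: 0.0511
clock: 3.6
eef_pos: [0.461, -0.2273, 0.0239]
orientation: [[0.926, -0.379, -0.001], [-0.379, -0.926, 0.001], [-0.002, -0.001, -1.0]]
contact_force: [-0.0, -0.4, 3.6]
width: 0.0179
```

```bash
python3 -m jog '[[0,[0,0,-0.008],0],[0,[0,0,-0.015],0],[0,[0,0,-0.015],0],[0,[0,0,-0.015],0]]' 25
python3 -m jog '[[0,[0,0.006,0],0],[0,[0,0.012,0.001],0],[0,[0,0.018,0.002],0],[0,[0,0.024,0.004],0],[0,[0,0.028,0.005],0],[0,[0,0.028,0.005],0]]' 25
python3 - <<'E'
from h import *
snap('wrist','w3'); snap('side','s3')
w=(255*(load('w3')['f'][80:380,200:440]/255.)**0.5).astype('uint8'); s=(255*(load('s3')['f'][250:375,345:445]/255.)**0.5).astype('uint8')
cv2.imwrite('pics/m5.png',np.hstack([cv2.resize(w,(400,500)),cv2.resize(s,(400,500))])[:,:,::-1])
E
```

```text
clock: 3.93
eef_pos: [0.4616, -0.2276, 0.0396]
orientation: [[0.926, -0.379, -0.0], [-0.379, -0.926, 0.001], [-0.0, -0.001, -1.0]]
contact_force: [-0.2, -0.1, -1.4]
width: 0.018
clock: 4.43
eef_pos: [0.4506, -0.2544, 0.0342]
orientation: [[0.925, -0.38, -0.0], [-0.38, -0.925, 0.001], [-0.001, -0.001, -1.0]]
contact_force: [1.2, 1.4, 2.7]
width: 0.0177
```

View pics/m5.png

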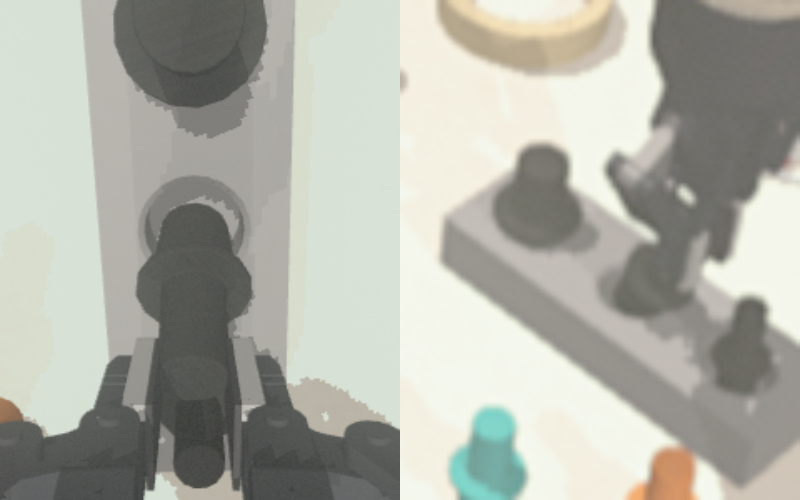

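The wrist view shows the medium stopper leaning in the jaws: foot edge at about (195,205) and collar at (193,285) in the crop. The neighbouring stoppers are untouched. I'll fit the tilt from these outline points.

```bash
cat >> h.py <<'E'
def ring(r,h,n=90):
    a=np.linspace(0,2*np.pi,n); return np.c_[r*np.cos(a),r*np.sin(a),0*a+h]
def frame(az,th):  # stopper/neck frame: z leans toward azimuth az by th; x horizontal-ish along lean
    l=np.array([np.cos(az),np.sin(az),0]); z=l*np.sin(th)+np.array([0,0,np.cos(th)])
    x=l*np.cos(th)-np.array([0,0,np.sin(th)]); return np.c_[x,np.cross(z,x),z]
def pj(c,P):
    T=c['T']; q=((P-T[:3,3])@T[:3,:3])@np.asarray(c['K']).T; return q[:,:2]/q[:,2:]
E
python3 - <<'E'
from h import *
from scipy.optimize import least_squares
w=load('w3'); print(w['K'].round(1).tolist())
az=np.arctan2(-.925,-.38); M=lambda u,v:(200+u*.6,80+v*.6)
obs=np.r_[M(137,285)[0],M(251,285)[0],M(163,225)[0],M(232,225)[0],M(0,204)[1],M(0,323)[1],M(0,287)[1]]
def f(p):
    R=frame(az,p[3]); o=p[:3]; c=pj(w,np.vstack([ring(.018,.028),ring(.018,.032)])@R.T+o); ft=pj(w,ring(.0115,0)@R.T+o)
    return np.r_[c[:,0].min(),c[:,0].max(),ft[:,0].min(),ft[:,0].max(),ft[:,1].min(),c[:,1].max(),c[c[:,0].argmin(),1]]-obs
s=sense();
for fix in (None,.45,.52,.6):
    g=lambda p:np.r_[f(p),0 if fix is None else (p[3]-fix)*1e4]
    r=least_squares(g,[.462,-.22,.03,.5],x_scale=[.01,.01,.01,.1],diff_step=1e-4); p=r.x
    print(np.degrees(p[3]).round(1),p[:3].round(4),r.fun.round(1)[:7],'grip top',(p[:3]+frame(az,p[3])@[0,0,.064]).round(4))
E
```

```text
[[337.1, 0.0, 315.6], [0.0, 337.1, 236.5], [0.0, 0.0, 1.0]]
24.6 [ 0.4614 -0.2302  0.0174] [ 1.8  0.3  0.6 -3.  -1.5  1.7 -0.3] grip top [ 0.4512 -0.2548  0.0756]
25.8 [ 0.4615 -0.23    0.0173] [ 1.9  0.3  0.6 -3.  -1.7  1.5  0.1] grip top [ 0.4509 -0.2557  0.0749]
29.8 [ 0.4618 -0.2292  0.0172] [ 2.1 -0.   0.6 -3.  -2.3  0.8  1.4] grip top [ 0.4497 -0.2586  0.0727]
34.4 [ 0.4622 -0.2283  0.0174] [ 2.4 -0.2  0.6 -2.9 -2.9 -0.2  2.9] grip top [ 0.4484 -0.2617  0.0702]
```

```bash
python3 -m jog '[[0,[0,0.003,0],0],[0,[0,0.003,0],0],[0,[0,0.003,0],0],[0,[0,0.003,-0.01],0],[0,[0,0.003,-0.03],0],[0,[0,0.003,-0.06],0],[0,[0,0.003,-0.1],0],[0,[0,0.003,-0.14],0],[0,[0,0.003,-0.18],0],[0,[0,0.003,-0.19],0],[0,[0,0.003,-0.19],0]]' 40
python3 -m jog '[[0,[-0.045,-0.242,0],0.3],[0,[-0.045,-0.242,0],0.3],[0,[-0.045,-0.242,0],0.3],[0,[-0.045,-0.242,0],0.3],[0,[-0.045,-0.242,0],0.3],[0,[-0.045,-0.242,0],0.3],[0,[-0.045,-0.242,0],0.3],[0,[-0.045,-0.242,0],0.3],[0,[-0.045,-0.242,0],0.3],[0,[-0.045,-0.242,0],0.3]]' 40
python3 - <<'E'
from h import *
snap('wrist','w4'); snap('side','s4'); snap('scene','g4'); s=sense(); print(s['eef_pos'],s['width'])
G=lambda i:(255*(i/255.)**0.5).astype('uint8')
w,s,g=[load(n) for n in('w4','s4','g4')]
q=[proj(c,(.56,.02,.18)) for c in (w,s,g)]; print(q)
def crop(c,ctr,h):
    u,v=[int(x) for x in ctr]; u=min(max(u,int(h*4/3)),640-int(h*4/3)); v=min(max(v,h),480-h); print(u-int(h*4/3),v-h)
    return cv2.resize(G(c['f'][v-h:v+h,u-int(h*4/3):u+int(h*4/3)]),(400,300),interpolation=cv2.INTER_CUBIC)
cv2.imwrite('pics/m6.png',np.vstack([np.hstack([crop(w,(320,260),180),crop(s,q[1],75)]),np.hstack([crop(g,q[2],75),crop(w,(320,260),100)])])[:,:,::-1])
E
```

```text
clock: 5.45
eef_pos: [0.4514, -0.2579, 0.2285]
orientation: [[0.925, -0.379, 0.005], [-0.379, -0.925, -0.003], [0.006, 0.001, -1.0]]
contact_force: [0.5, 0.3, -0.8]
width: 0.0169
clock: 6.28
eef_pos: [0.5008, -0.0171, 0.2272]
orientation: [[0.527, -0.85, 0.004], [-0.85, -0.527, -0.003], [0.005, -0.001, -1.0]]
contact_force: [-0.8, -0.0, -0.7]
width: 0.0169
[ 0.50107421 -0.01791237  0.22768443] 0.016960435384918596
[array([315.01054076, 141.0002209 ]), array([310.66085518, 197.84529769]), array([284.24907265, 208.20278089])]
80 80
210 122
184 133
187 160
```

View pics/m6.png

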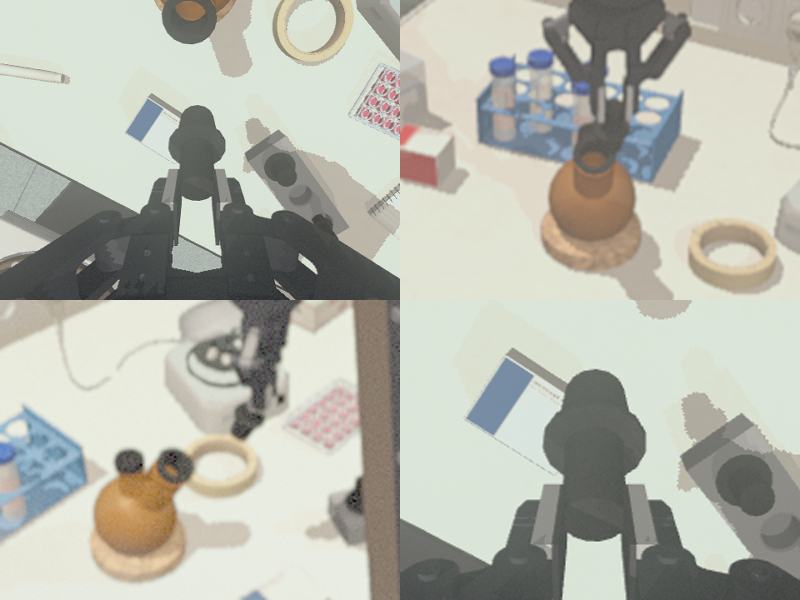

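```bash
cat > ov.py <<'E'
from h import *
def neck(O,az,s): R=frame(az,np.pi/6); return R,np.array([*O,.06])+R[:,2]*(.119-s)
def feats(O,az,s):
    R,m=neck(O,az,s); a=np.linspace(0,2*np.pi,90)
    return dict(lip=ring(.023,0)@R.T+m, bore=ring(.015,0)@R.T+m, cork=ring(.058,0)+[*O,0])
def overlay(name,cams,P,extra=None):
    t=[]
    for n,(u,v,h) in cams:
        c=load(n); w=int(h*4/3); k=150/h
        im=(255*(c['f'][v-h:v+h,u-w:u+w]/255.)**0.5).astype('uint8'); im=cv2.resize(im,(400,300),interpolation=cv2.INTER_CUBIC)
        for key,pts in {**feats(*P),**(extra or {})}.items():
            q=(pj(c,pts)-[u-w,v-h])*k; col={'lip':(255,0,0),'bore':(0,255,0),'cork':(0,0,255)}.get(key,(255,0,255))
            cv2.polylines(im,[q.round().astype(int)],False,col,1)
        t.append(im)
    while len(t)%2: t.append(t[-1]*0)
    cv2.imwrite(f'pics/{name}.png',np.vstack([np.hstack(t[i:i+2]) for i in range(0,len(t),2)])[:,:,::-1])
E
python3 - <<'E'
from ov import *
w,s,g=[load(n) for n in('w4','s4','g4')]
obs=[(w,308,104),(s,308,200.5),(g,271.5,216.5)]
A=[];b=[]
for c,u,v in obs:
    o,d=ray(c,u,v); d/=np.linalg.norm(d); P=np.eye(3)-np.outer(d,d); A.append(P);b.append(P@o)
m=np.linalg.lstsq(np.vstack(A),np.hstack(b),rcond=None)[0]; print(m,[np.linalg.norm(P@m-q) for P,q in zip(A,b)])
overlay('m7',[('w4',(310,70,66)),('s4',(308,210,50)),('g4',(255,235,50))],((.628,.065),np.radians(-148),.002))
E
```

```text
[0.58044133 0.0377341  0.15351644] [np.float64(0.002099308971879071), np.float64(0.002451776310192209), np.float64(0.002371138971351974)]
```

View pics/m7.png

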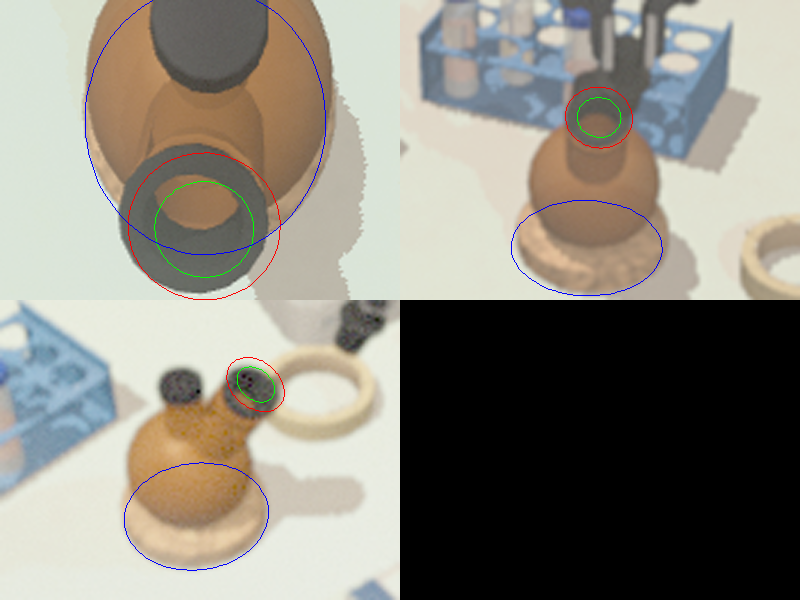

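Run:
```python
from ov import *
from scipy.optimize import least_squares
# panel px -> full ; obs: (cam,feature,stat,value)
W=lambda x:222+x/2.273; WV=lambda y:4+y/2.273; S=lambda x:242+(x-400)/3; SV=lambda y:160+y/3; Gx=lambda x:189+x/3; GV=lambda y:185+(y-300)/3
ob=[('w4','lip',0,W(120),'min'),('w4','lip',0,W(267),'max'),('w4','lip',1,WV(143),'min'),('w4','lip',1,WV(292),'max'),
('s4','lip',0,S(566),'min'),('s4','lip',0,S(632),'max'),('s4','lip',1,SV(147),'max'),
('g4','lip',0,Gx(283),'max'),('g4','lip',1,GV(361),'min'),
('g4','cork',0,Gx(124),'min'),('g4','cork',0,Gx(270),'max'),('g4','cork',1,GV(564),'max'),
('s4','cork',0,S(517),'min'),('s4','cork',0,S(667),'max'),('s4','cork',1,SV(294),'max')]
C={n:load(n) for n in('w4','s4','g4')}
def f(p):
    F=feats(p[:2],p[2],p[3]); r=[]
    for n,k,i,v,st in ob: r.append(getattr(pj(C[n],F[k])[:,i],st)()-v)
    return np.array(r)
r=least_squares(f,[.628,.065,-2.58,.002],bounds=([.5,0,-3.1,-.004],[.7,.2,-2,.008]),x_scale=[.01,.01,.1,.003],diff_step=1e-4)
p=r.x; print(p.round(4),np.degrees(p[2]),r.fun.round(1)); R,m=neck(p[:2],p[2],p[3]); print('mouth',m)
np.save('flask.npy',p)
# stopper held, from w4: panel4 origin (187,160) scale 2/3? crop h=100 -> 1.5x
w=C['w4']; az=np.arctan2(-.527,-.85); M=lambda u,v:(187+(u-400)/1.5,160+(v-300)/1.5)
obs=np.r_[M(543,0)[0],M(645,0)[0],M(564,0)[0],M(629,0)[0],M(0,370)[1],M(0,474)[1],M(0,440)[1]]
def h(p):
    Q=frame(az,p[3]); o=p[:3]; c=pj(w,np.vstack([ring(.018,.028),ring(.018,.032)])@Q.T+o); ft=pj(w,np.vstack([ring(.0115,0),ring(.0135,.022)])@Q.T+o)
    ft0=pj(w,ring(.0115,0)@Q.T+o)
    return np.r_[c[:,0].min(),c[:,0].max(),ft[:,0].min(),ft[:,0].max(),ft0[:,1].min(),c[:,1].max(),c[c[:,0].argmin(),1]]-obs
r=least_squares(h,[.522,-.001,.21,.5],x_scale=[.01,.01,.01,.1],diff_step=1e-4); q=r.x
print('stopper',q[:3].round(4),np.degrees(q[3]),r.fun.round(1)); np.save('stop.npy',q)
print('foot-tcp',q[:3]-[.501,-.0175,.2275])
```

```text
[ 0.6313  0.0614 -2.7167  0.0041] -155.65351125729552 [-0.3  1.4  0.4 -0.2 -1.8 -1.4  0.3 -1.  -0.3  0.4 -0.3  0.3 -0.1  0.3
  0.1]
mouth [0.57896701 0.0377116  0.15947805]
stopper [ 0.5192 -0.0065  0.2026] 20.513661757616745 [ 2.7 -1.  -2.4  0.5 -0.7  1.1 -0.5]
foot-tcp [ 0.01822205  0.01101064 -0.02488644]
```

The refined fit puts the neck azimuth at -155.7° and the mouth at (0.579,0.038,0.1595), with the sleeve in about 4 mm. I'm going to a pre-insert pose, foot about 25 mm out along the axis, to check the alignment there.

```bash
python3 -m jog '[[0,[-0.003,-0.02,0.005],0.062],[0,[-0.006,-0.04,0.01],0.062],[0,[-0.0105,-0.062,0.0215],0.062],[0,[-0.0105,-0.062,0.0215],0.062],[0,[-0.0105,-0.062,0.0215],0.062],[0,[-0.0105,-0.062,0.0215],0.062]]' 40
python3 - <<'E'
from ov import *
snap('wrist','w5'); snap('side','s5'); snap('scene','g5'); s=sense(); print(s['eef_pos'],s['orientation'].round(3).tolist(),s['contact_force'])
p=np.load('flask.npy'); e=s['eef_pos']; az=np.arctan2(*s['orientation'][1::-1,1]); print(np.degrees(az))
th=np.radians(20.5); R=frame(az,th); foot=e+[-.0213*np.cos(az),-.0213*np.sin(az),-.0249]
ex={k:ring(r,h)@R.T+foot for k,r,h in [('a',.0115,0),('b',.018,.028),('c',.01,.064)]}
overlay('m8',[('w5',(315,200,110)),('s5',(308,195,42)),('g5',(272,205,42)),('w5',(315,170,60))],(p[:2],p[2],p[3]),ex)
E
```

```text
clock: 6.93
eef_pos: [0.5479, 0.0227, 0.2061]
orientation: [[0.41, -0.912, 0.004], [-0.912, -0.41, -0.003], [0.005, -0.002, -1.0]]
contact_force: [-0.9, 0.5, -0.1]
width: 0.0173
[0.54815552 0.02276998 0.20665126] [[0.409, -0.912, 0.005], [-0.912, -0.409, -0.003], [0.005, -0.003, -1.0]] [ 0.87797175  0.24289857 -0.42175533]
-155.83288394491754
```

View pics/m8.png

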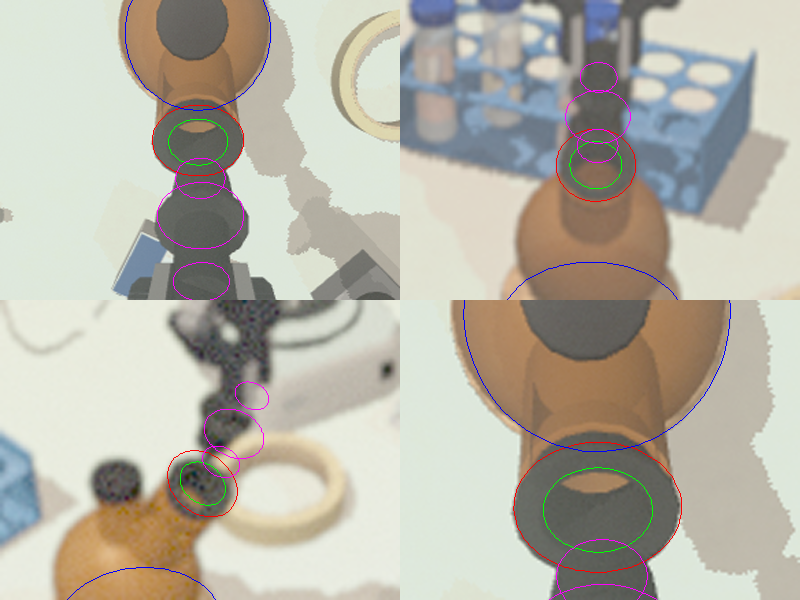

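Run:
```python
from ov import *
for n,(u0,u1,v0,v1) in {'g5':(258,300,160,222),'s5':(294,324,150,206)}.items():
    f=load(n)['f'].astype(float); g=cv2.GaussianBlur(f,(0,0),.6).max(2)
    print(n,'u0',u0)
    for v in range(v0,v1): print(v,''.join('%x'%min(15,int(x//8)) for x in g[v,u0:u1]))
```

```text
g5 u0 258
160 fffffffffffffffffb633443333333333333334568
161 ffffffffffffffffe9532333333333333333335688
162 ffffffffffffffffd8432223333233333323457aca
163 ffffffffffffffffb743222222233332333358adeb
164 fffffffffffffffd9642222222333333333468acda
165 fffffffffffffffb86543222333333333333578997
166 ffffffedefffffda77654332333333433332466766
167 ffffffaadffffeb877876333334334333333466777
168 fffffc8adffffc98679a85433333234332357abccc
169 fffffb68ceffeb9766899975333333332359dfffff
170 fffffd87acddc9876558bed954333333359effffff
171 ffffffb789aa97665347dfff9433433349dfffffff
172 fffffff9677765554346dfffb53243336bffffffff
173 fffffffd745654443235afffb53333336affffffff
174 ffffffffc6454433333469bb8433333358dfffffff
175 fffffffffa533333333344664322333247acdddcba
176 ffffffffff842322323333333333333337addddddd
177 ffffffffffc73222233333333333333348efffffff
178 fffffffffffc6323333333332333333348ffffffff
179 ffffffffffffb644433333443344553348ffffffff
180 fffffffffffffb87643323333346875348ffffffff
181 ffffffffffffffecb97533333468a96348ffffffff
182 fffffffffffffffffec84333357aca6337efffffff
183 fffff
[... 3093 characters left out ...]

186 deffe954443444444445afffffffff
187 aabcb7444444444444449fffffffff
188 99aca6444444444444449fffffffff
189 99bdb6444444444444448effffffff
190 99bda6445444444444447cffffffff
191 99cda6454454444455546adfffffff
192 99cc965554444444455557acccdeef
193 99bb8555444444444445568aaaaabb
194 aaa965544444444444445568999999
195 dda755544444444444445557899999
196 feb655444444444444444556899999
197 ffa654444445555444444555899999
198 ffa5554445677776544445558aaaa9
199 ffa6554567888888754445568abbaa
200 ffa5555678988888875445569abccb
201 eb96555789988888876555569aceee
202 cca75567888998888876555689bdee
203 ddc965567889999887655568a99bbc
204 eeda8655678999987655568abb99ab
205 ffda9865566777776555679bccb99a
```

Run:
```python
from ov import *
from scipy.optimize import least_squares
C={n:load(n) for n in('w5','s5','g5')}; az=np.radians(-155.8)
ob=[('w5','col',0,284.1,'min'),('w5','col',0,350.1,'max'),('w5','foot',1,205.5,'min'),
('g5','col',0,272,'min'),('g5','col',0,286,'max'),('g5','foot',1,206,'max'),('g5','foot',0,271.3,'min'),
('s5','col',0,299,'min'),('s5','col',0,316.3,'max'),('s5','top',1,164.2,'min')]
def f(p):
    Q=frame(az,p[3]); P=dict(col=np.vstack([ring(.018,.028),ring(.018,.032)]),foot=ring(.0115,0),top=ring(.01,.064)); r=[]
    for n,k,i,v,st in ob: r.append(getattr(pj(C[n],P[k]@Q.T+p[:3])[:,i],st)()-v)
    cs=pj(C['s5'],P['col']@Q.T+p[:3]); r.append((cs[:,1].max()+cs[:,1].min())/2-178.5)
    cg=pj(C['g5'],P['col']@Q.T+p[:3]); r.append((cg[:,1].max()+cg[:,1].min())/2-195)
    return np.array(r)
r=least_squares(f,[.567,.032,.18,.4],x_scale=[.01,.01,.01,.1],diff_step=1e-4,loss='soft_l1'); q=r.x
e=np.array([.5480,.0228,.2064])
print(q[:3].round(4),np.degrees(q[3]),f(q).round(1),'foot-tcp',(q[:3]-e).round(4))
p=np.load('flask.npy'); R,m=neck(p[:2],p[2],p[3]); Q=frame(az,q[3])
print('foot in mouth frame',(R.T@(q[:3]-m)).round(4),'top in mouth',(R.T@(q[:3]+Q[:,2]*.064-m)).round(4),'u',R[:,2],'x',R[:,0])
for n in C: print(n,'lip',[pj(C[n],feats(p[:2],p[2],p[3])['lip'])[:,i].__getattribute__(s)().round(1) for i in(0,1) for s in('min','max')])
```

```text
[0.5705 0.0323 0.1946] 21.102523722878487 [-1.7  1.4 -0.2 -0.2  3.1  1.5 -0.1 -0.4  0.7 -0.1  0.3 -0.4] foot-tcp [ 0.0225  0.0095 -0.0118]
foot in mouth frame [-0.0089  0.0015  0.0354] top in mouth [-0.0188  0.0014  0.0987] u [-0.45553454 -0.20612686  0.8660254 ] x [-0.78900897 -0.35702219 -0.5       ]
w5 lip [np.float64(280.4), np.float64(347.5), np.float64(166.8), np.float64(218.7)]
s5 lip [np.float64(295.6), np.float64(317.9), np.float64(189.0), np.float64(209.3)]
g5 lip [np.float64(262.9), np.float64(282.3), np.float64(205.0), np.float64(223.6)]
```

Run:
```python
from ov import *
from scipy.optimize import least_squares
C={n:load(n) for n in('w5','s5','g5')}; p=np.load('flask.npy'); R,m=neck(p[:2],p[2],p[3])
ob=[('w5',0,281,'min'),('w5',0,347.4,'max'),('w5',1,162.8,'min'),('g5',0,262,'min'),('g5',0,280.3,'max'),('g5',1,207.5,'min'),('s5',0,296.5,'min'),('s5',0,318,'max'),('s5',1,190.5,'min')]
f=lambda o:np.array([getattr(pj(C[n],ring(.023,0)@R.T+o)[:,i],s)()-v for n,i,v,s in ob])
r=least_squares(f,m,x_scale=.01,diff_step=1e-4); print(m,r.x,(R.T@(r.x-m)).round(4),f(r.x).round(1))
for k,foot in {'fit':np.array([.5705,.0323,.1946])}.items(): print(R.T@(foot-r.x))
```

```text
[0.57896701 0.0377116  0.15947805] [0.58105556 0.0384806  0.15360452] [ 0.001   0.0002 -0.0062] [ 0.3 -0.4 -0.4  0.2  1.2 -0.8 -0.8 -0.1  0.3]
[-0.0099627   0.00127939  0.04158553]
```

Fits from three views put the foot about 38 mm out along the neck axis, 9.5 mm to the inward side, with a tilt of about 21° (the neck is 30°). I'll centre it and approach to about 8 mm out, then go in with force checks.

```bash
python3 -m jog '[[0,[-0.0015,0.004,0.01],0],[0,[-0.0015,-0.002,0.02],0],[0,[-0.0015,-0.0068,0.0307],0],[0,[-0.0015,-0.0068,0.0307],0],[0,[-0.0015,-0.0068,0.0307],0]]' 40
python3 - <<'E'
from ov import *
from scipy.optimize import least_squares
s=sense(); print(s['eef_pos'],s['contact_force'],s['ft_torque'])
snap('wrist','w6'); snap('side','s6'); snap('scene','g6')
p=np.load('flask.npy'); R,m=neck(p[:2],p[2],.0041); m=np.array([.5811,.0385,.1536])
for n,(u0,u1,v0,v1) in {'g6':(254,296,186,226),'s6':(290,324,172,214)}.items():
    f=load(n)['f'].astype(float); g=cv2.GaussianBlur(f,(0,0),.6).max(2)
    print(n,'u0',u0)
    for v in range(v0,v1): print(v,''.join('%x'%min(15,int(x//8)) for x in g[v,u0:u1]))
w=load('w6'); im=(255*(w['f'][110:310,185:450]/255.)**.45).astype('uint8'); im=cv2.resize(im,(795,600),interpolation=cv2.INTER_CUBIC)
for r,col in((.023,(255,0,0)),(.015,(0,255,0))): cv2.polylines(im,[((pj(w,ring(r,0)@R.T+m)-[185,110])*3).round().astype(int)],True,col,1)
cv2.imwrite('pics/m9.png',im[:,:,::-1])
E
```

```text
clock: 7.5
eef_pos: [0.5538, 0.0269, 0.1752]
orientation: [[0.41, -0.912, 0.003], [-0.912, -0.41, -0.003], [0.004, -0.002, -1.0]]
contact_force: [-0.3, 0.8, -0.2]
width: 0.0169
[0.55377214 0.02687468 0.17519674] [-0.258032    0.84473118 -0.17127729] [-0.00452709  0.02221503 -0.02336006]
g6 u0 254
186 fffffffffe7544443333335776444333249fffffff
187 ffffffffffc643343233333444443333249fffffff
188 fffffffffffc63233233333333333433348effffff
189 ffffffffffffb5332223333334433433248effffff
190 fffffffffffff9543233333333344443248effffff
191 ffffffffffffffc97654333333345664238dffffff
192 fffffffffffffffffdb8523333468975238dffffff
193 ffffffffffffffffffff94333347ab95237dffffff
194 ffffffffffffffffffffe6333358bb95338effffff
195 fffffffffffffffffffff8433358bca6349effffff
196 fffffffffffffffffffff8333358bca767bfffffff
197 fffffffffffffffffffff7333348bcbbabffffffff
198 ffffffffffffffffffffc5333348bcdfffffffffff
199 fffffffffffffffffffb74333348bdffffffffffff
200 fffffffffffffffffc8643333348bdffffffffffff
201 ffffffffffffffffb64433333247bdffffffffffff
202 ffffffffffffffff844344444348beffffffffffff
203
[... 2025 characters left out ...]
96 cdeffeb654444444444444444556899999
197 dfffffa644434444444444444555799999
198 efffffa5544444444444444444558aaaa9
199 efffffa5554555544444454444568aabaa
200 dfffffa5555677655555665444569abccb
201 cdffeb96555788877777776544468aceee
202 bbbbcca75557899888888875445689bdee
203 edccddc965567889999887654568a99bbc
204 ffeeeeda8655678899987654468abb99ab
205 ffffffdb9865566777765545679bcca99a
206 ffffffdaaa9655555555445689abccba99
207 efffffda9bb975555444567899accccba8
208 efffffda9aba9877666789aa99acdccbb9
209 ffffffda999aaaaa99abbaaa99acddccba
210 ffffffda99999aaaaabbba9999bdddccba
211 ffffffda999999999999999999bdeddccb
212 ffffffda999999999999999999bdeeddcb
213 ffffffda999aa999999999999abeeeddcc
```

View pics/m9.png

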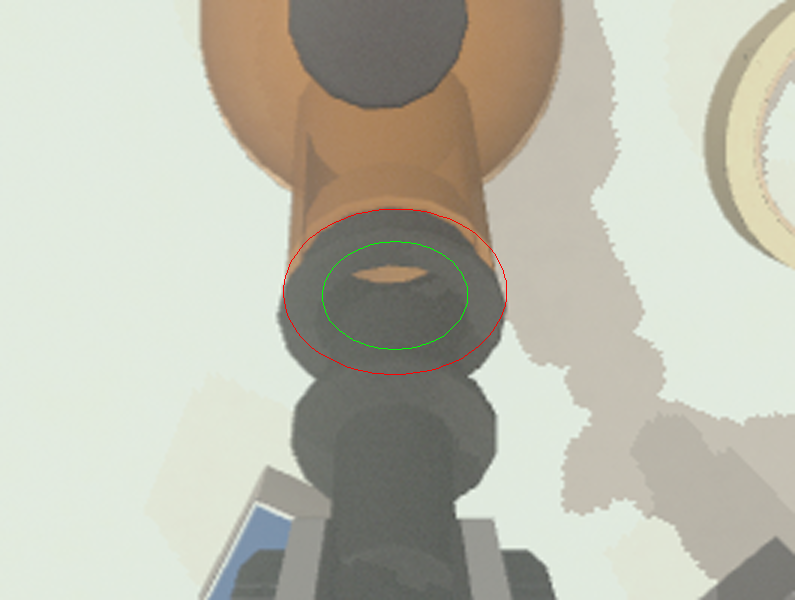

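Run:
```python
from ov import *
from scipy.optimize import least_squares
C={n:load(n) for n in('w6','s6','g6')}; az=np.radians(-155.8); p=np.load('flask.npy'); R,m0=neck(*[p[:2],p[2],p[3]])
def ext(c,P):  # u min,max, mean v at extremes, vmin, vmax
    q=pj(c,P); a,b=q[:,0].argmin(),q[:,0].argmax(); return np.array([q[a,0],q[b,0],(q[a,1]+q[b,1])/2,q[:,1].min(),q[:,1].max()])
nan=np.nan
L={'w6':[277.7,353.3,215,nan,nan],'g6':[262,280.5,215.5,nan,nan],'s6':[296,318,198,nan,nan]}
def fl(o): return np.concatenate([(ext(C[n],ring(.023,0)@R.T+o)-v) for n,v in L.items()])
g=lambda o:(lambda r:r[~np.isnan(r)])(fl(o))
r=least_squares(g,m0,x_scale=.01,diff_step=1e-4); m=r.x; print('mouth',m,'vs model',(R.T@(m-m0)).round(4),g(m).round(1))
col=np.vstack([ring(.018,.028),ring(.018,.032)])
SC={'w6':[282.3,350.3,254,nan,nan],'g6':[269,283.5,205.5,nan,nan],'s6':[298,315.5,189.5,nan,nan]}
def fs(q):
    Q=frame(az,q[3]); t=[ext(C[n],col@Q.T+q[:3])-v for n,v in SC.items()]
    t.append([ext(C['w6'],ring(.0115,0)@Q.T+q[:3])[3]-204.3, ext(C['s6'],ring(.0115,0)@Q.T+q[:3])[4]-200.5, ext(C['s6'],ring(.01,.064)@Q.T+q[:3])[3]-176])
    t=np.concatenate(t); return t[~np.isnan(t)]
for drop in (None,-3,-2,-1):
    h=lambda q:fs(q) if drop is None else np.delete(fs(q),drop)
    r=least_squares(h,[.576,.036,.163,.4],x_scale=[.01,.01,.01,.1],diff_step=1e-4,loss='soft_l1'); q=r.x
    print(drop,'tilt',np.degrees(q[3]).round(1),'foot in mouth',(R.T@(q[:3]-m)).round(4),'vs model',(R.T@(q[:3]-m0)).round(4),fs(q).round(1))
```

```text
mouth [0.57850288 0.03814644 0.16032032] vs model [-0.0002 -0.0006  0.0009] [-0.5  0.3 -0.6  0.8  1.8 -1.2 -0.7 -0.4  0.6]
None tilt 20.8 foot in mouth [0.0005 0.0003 0.0033] vs model [ 0.0003 -0.0003  0.0041] [-0.5  0.4  0.1 -0.1  2.3 -0.1 -0.3  0.2 -0.3 -0.4  2.5 -0.3]
-3 tilt 29.1 foot in mouth [-0.0049  0.0003  0.0032] vs model [-0.0051 -0.0003  0.004 ] [-0.7  0.6 -0.2 -0.2  1.7 -0.4 -0.3  0.2 -0.7 -5.9  0.5  0.9]
-2 tilt 20.2 foot in mouth [0.0012 0.0003 0.0029] vs model [ 0.001  -0.0003  0.0037] [-0.4  0.3 -0.1 -0.1  2.3  0.2 -0.3  0.2 -0.  -0.1  2.9 -0.1]
-1 tilt 20.5 foot in mouth [0.0004 0.0003 0.0035] vs model [ 0.0002 -0.0003  0.0044] [-0.6  0.5  0.1 -0.2  2.2 -0.2 -0.3  0.2 -0.5 -0.3  2.4 -0.5]
```

Mouth and foot now agree: the foot is about 3.5 mm above the mouth and centred within 1 mm, with a tilt of about 21°. I'm inserting along the axis in guarded steps.

```bash
python3 -m jog '[[0,[0,-0.002,0.0035],0],[0,[0,-0.0035,0.006],0],[0,[0,-0.0035,0.006],0]]' 40
python3 -m jog '[[0,[0,-0.002,0.0035],0],[0,[0,-0.0035,0.006],0],[0,[0,-0.0035,0.006],0]]' 40
python3 -c "
from plant import sense;s=sense();print(s['eef_pos'],s['contact_force'],s['ft_torque'])"
```

```text
clock: 7.9
eef_pos: [0.5574, 0.0283, 0.1698]
orientation: [[0.41, -0.912, 0.005], [-0.912, -0.41, -0.003], [0.005, -0.003, -1.0]]
contact_force: [0.2, 0.2, 0.0]
width: 0.017
clock: 8.15
eef_pos: [0.5605, 0.0299, 0.1632]
orientation: [[0.41, -0.912, 0.004], [-0.912, -0.41, -0.003], [0.005, -0.002, -1.0]]
contact_force: [-0.8, 1.0, -0.3]
width: 0.0172
[0.56054692 0.029858   0.16319352] [-0.80813048  1.02247972 -0.31171777] [-0.03162976  0.09737251  0.03050875]
```

```bash
python3 -m jog '[[0,[0,-0.002,0.0035],0],[0,[0,-0.002,0.0035],0]]' 30
python3 -m jog '[[0,[0,0.002,0.001],0],[0,[0,0.004,0.0023],0],[0,[0,0.006,0.0035],0],[0,[0,0.0069,0.004],0],[0,[0,0.0069,0.004],0]]' 30
python3 - <<'E'
from ov import *
s=sense(); print(s['eef_pos'],s['contact_force'],s['ft_torque'])
snap('side','s7'); snap('scene','g7'); snap('wrist','w7')
for n,(u0,u1,v0,v1) in {'g7':(254,296,190,228),'s7':(290,324,176,214)}.items():
    f=load(n)['f'].astype(float); g=cv2.GaussianBlur(f,(0,0),.6).max(2)
    print(n,'u0',u0)
    for v in range(v0,v1): print(v,''.join('%x'%min(15,int(x//8)) for x in g[v,u0:u1]))
E
```

```text
clock: 8.32
eef_pos: [0.5622, 0.0307, 0.159]
orientation: [[0.41, -0.912, 0.003], [-0.912, -0.41, -0.003], [0.004, -0.001, -1.0]]
contact_force: [-1.3, -1.0, -0.8]
width: 0.0169
clock: 8.73
eef_pos: [0.556, 0.0279, 0.1551]
orientation: [[0.409, -0.912, 0.004], [-0.912, -0.409, -0.003], [0.005, -0.002, -1.0]]
contact_force: [2.2, 1.1, 0.1]
width: 0.017
[0.55603512 0.02786241 0.15514895] [2.23101691 1.07460673 0.09434001] [ 0.25596024 -0.33952482 -0.03026468]
g7 u0 254
190 ffffffc79cefeb976678bfffd733333469cfffffff
191 fffffff979bcb9776556bffff94323246aefffffff
192 fffffffd8789876654459efff94333335affffffff
193 ffffffffc7666544433469cdb733333349efffffff
194 fffffffffc754443333345676433333248efffffff
195 ffffffffffb63333333333344433333248efffffff
196 fffffffffffa5322223333433333333348dfffffff
197 ffffffffffff8432222333333433333348efffffff
198 ffffffffffffe964423333332344553237efffffff
199 ffffffffffffffda865433333446775337efffffff
200 fffffffffffffffffeb743334469a96437efffffff
201 fffffffffffffffffffd6433347bca7337efffffff
202 ffffffffffffffffffff9423348bdb7337efffffff
203 fffffffffffff
[... 1949 characters left out ...]
96 cdeffea655554444444444444456899999
197 dfffffa655555444444444444455799999
198 efffffa5555555444444444444458aaaa9
199 efffffa5545555544444444444458abba9
200 dfffffa5445555544444444444469abccb
201 cdffeb96444554444444444444468aceee
202 bbbbcca75555444444444444445689bdee
203 edccdec965554444444444444568a99bbc
204 ffeeeeda8654444444444444468abb99ab
205 ffffffdb9865444444444445679bccb99a
206 ffffffdaaa9654444444445689abccba99
207 efffffda9bb975444444567899accccba8
208 efffffda9aba9876666789aa99acdccbb9
209 ffffffda999aaaaa99abbaa999acddccba
210 ffffffda99999aaaaaabaa9999bdedccba
211 ffffffda999999999999999999bdeddccb
212 ffffffda999999999999999999bdeeddcb
213 ffffffda9999a999999999999abdeeddcc
```

The stopper is in the mouth with low forces, and the lip hasn't moved in the side or scene rows. I continue along the axis.

```bash
python3 -m jog '[[0,[0,-0.002,0.0035],0],[0,[0,-0.0035,0.006],0],[0,[0,-0.0035,0.006],0]]' 30
python3 -m jog '[[0,[0,-0.0015,0.0026],0],[0,[0,-0.0015,0.0026],0]]' 50
python3 -m jog '[[0,[0,-0.0015,0.0026],0],[0,[0,-0.0015,0.0026],0]]' 60
python3 -c "
from plant import sense;s=sense();print(s['eef_pos'],s['contact_force'],s['ft_torque'])"
```

```text
clock: 9.13
eef_pos: [0.5596, 0.0294, 0.1486]
orientation: [[0.41, -0.912, 0.004], [-0.912, -0.41, -0.003], [0.005, -0.002, -1.0]]
contact_force: [1.8, 0.6, 0.3]
width: 0.0172
clock: 9.3
eef_pos: [0.5611, 0.0301, 0.1455]
orientation: [[0.41, -0.912, 0.003], [-0.912, -0.41, -0.003], [0.004, -0.002, -1.0]]
contact_force: [2.9, 0.4, -0.9]
width: 0.0167
clock: 9.47
eef_pos: [0.5624, 0.0308, 0.1425]
orientation: [[0.41, -0.912, 0.003], [-0.912, -0.41, -0.003], [0.004, -0.001, -1.0]]
contact_force: [0.8, 0.9, 2.2]
width: 0.0161
[0.56241741 0.03077269 0.14251741] [0.83470799 0.90484194 2.2491455 ] [ 0.12018065 -0.28312421  0.0257417 ]
```

```bash
for i in 1; do python3 -m jog '[[0,[0,-0.001,0.0017],0],[0,[0,-0.001,0.0017],0]]' 60; done
python3 -m jog '[[0,[0,-0.001,0.0017],0],[0,[0,-0.001,0.0017],0]]'
python3 -m jog '[[0,[0,-0.001,0.0017],0],[0,[0,-0.001,0.0017],0]]'
```

```text
clock: 9.63
eef_pos: [0.5633, 0.0312, 0.1407]
orientation: [[0.41, -0.912, 0.002], [-0.912, -0.41, -0.003], [0.004, -0.001, -1.0]]
contact_force: [0.8, -0.0, 3.9]
width: 0.0162
clock: 9.8
eef_pos: [0.5642, 0.0316, 0.1389]
orientation: [[0.41, -0.912, 0.002], [-0.912, -0.41, -0.003], [0.004, -0.001, -1.0]]
contact_force: [0.4, 1.1, 3.9]
width: 0.0161
clock: 9.97
eef_pos: [0.565, 0.0321, 0.1372]
orientation: [[0.41, -0.912, 0.002], [-0.912, -0.41, -0.003], [0.004, -0.0, -1.0]]
contact_force: [-0.3, 0.5, 3.8]
width: 0.0163
```

Resistance is a steady 4 to 6 N, which matches the sleeve's drag. I continue to the stop.

```bash
python3 -m jog '[[0,[0,-0.0008,0.0014],0],[0,[0,-0.0008,0.0014],0]]' 80
python3 -m jog '[[0,[0,-0.0008,0.0014],0],[0,[0,-0.0008,0.0014],0]]'
python3 - <<'E'
from ov import *
snap('side','s8'); snap('scene','g8'); snap('wrist','w8'); s=sense(); print(s['contact_force'],s['eef_pos'])
for n,(u0,u1,v0,v1) in {'g8':(254,296,196,230),'s8':(290,324,184,214)}.items():
    f=load(n)['f'].astype(float); g=cv2.GaussianBlur(f,(0,0),.6).max(2)
    print(n,'u0',u0)
    for v in range(v0,v1): print(v,''.join('%x'%min(15,int(x//8)) for x in g[v,u0:u1]))
E
```

```text
clock: 10.13
eef_pos: [0.5648, 0.0319, 0.136]
orientation: [[0.41, -0.912, 0.0], [-0.912, -0.41, -0.004], [0.004, 0.001, -1.0]]
contact_force: [-7.5, -4.4, 16.9]
width: 0.0155
clock: 10.3
eef_pos: [0.5646, 0.0316, 0.1354]
orientation: [[0.41, -0.912, -0.001], [-0.912, -0.41, -0.005], [0.004, 0.003, -1.0]]
contact_force: [-10.7, -6.9, 24.5]
width: 0.0157
[-10.89696458  -5.10280257  23.09584208] [0.56461305 0.03164147 0.13545252]
g8 u0 254
196 ffe89ceffca876679dffc733333469cfffffffffff
197 fffa8acdca8765558effe84333347aefffffffffff
198 fffe989a987654435aefd84333346affffffffffff
199 ffffe96776544433458a9633333359efffffffffff
200 fffffd744443333443555323332248ffffffffffff
201 ffffffc64433333333334323333348ffffffffffff
202 fffffffc7432223333333333343337ffffffffffff
203 ffffffffc633333343333433454337efffffffffff
204 fffffffffd96654333343344665346cfffffffffff
205 ffffffffffffdb8643343345897446bfffffffffff
206 fffffffffffffffc84343358ab8436adffffffffff
207 ffffffffffffffffb5333358bb84359defffffffff
208 ffffffffffffffffb6333359cc85359cefffffffff
209 fffffffffffffdcb84323359cc95469dffffffffff

[... 1419 characters left out ...]
96 cdefffc758cc9544444458cc8557999999
197 dfffffb758bc9544444458cc8557999999
198 efffffa657ab8544444458bb85579aaaa9
199 efffffa5568864344444468875569abba9
200 dfffff95556544444444446655569bbccb
201 cdffeb86555544444444444554469aceee
202 bbcbcc965555544444444444444679bdee
203 edccdda655555544444444444457999bbc
204 ffeeeeb755555554444444444469bb99ab
205 ffffffc85555555444444444457accb99a
206 ffffffd96555555444444444458bccba99
207 efffffd97555544444444444569cdccba8
208 efffffda765554444444445568acdccbb9
209 ffffffda876655544444456678adddccba
210 ffffffda987666555555667889bdddccba
211 ffffffda998777666667778899bdeddccb
212 ffffffda999887777778889999bdeeddcb
213 ffffffda99999888888899999aceeeddcc
```

The force rose sharply to about 26 N along the axis, so this is the hard stop; the scene rows show the lip moved in. I relax, release, lift clear and check.

```bash
python3 -m jog '[[0,[0,0,-0.0002],0],[0,[0,0,-0.0002],0]]' 40
python3 -m jog '[[0.5,[0,0,0],0],[0.5,[0,0,0],0],[0.5,[0,0,0],0],[0.5,[0,0,0],0],[0.5,[0,0,-0.02],0],[0.5,[0,0,-0.05],0],[0.5,[0,0,-0.08],0],[0.5,[0,0.03,-0.1],0],[0.5,[0,0.06,-0.12],0],[0.5,[0,0.06,-0.12],0]]' 40
python3 - <<'E'
from ov import *
snap('side','s9'); snap('scene','g9'); snap('wrist','w9'); s=sense(); print(s['contact_force'],s['eef_pos'],s['width'])
p=np.load('flask.npy'); R,m=neck(p[:2],p[2],.010)
ex={k:ring(r,h-.028)@R.T+m for k,r,h in [('b',.018,.032),('c',.01,.064)]}
q=pj(load('w9'),m[None])[0].astype(int); print(q)
u,v=max(q[0],80),max(q[1],60)
overlay('m10',[('w9',(u,v,60)),('s9',(308,195,36)),('g9',(266,210,36)),('s9',(308,195,36))],(p[:2],p[2],.010),ex)
im=cv2.imread('pics/m10.png'); c=load('s9')['f'][159:231,260:356,::-1]; im[300:,400:]=cv2.resize((255*(c/255.)**.5).astype('uint8'),(400,300),interpolation=cv2.INTER_CUBIC); cv2.imwrite('pics/m10.png',im)
E
```

```text
clock: 10.62
eef_pos: [0.5647, 0.0316, 0.1363]
orientation: [[0.41, -0.912, -0.0], [-0.912, -0.41, -0.005], [0.004, 0.002, -1.0]]
contact_force: [-2.3, -0.8, 12.0]
width: 0.0153
clock: 11.45
eef_pos: [0.5075, 0.0063, 0.2597]
orientation: [[0.41, -0.912, 0.002], [-0.912, -0.41, -0.006], [0.006, 0.001, -1.0]]
contact_force: [2.6, 0.2, 0.6]
width: 0.0427
[ 1.22392203  0.46902964 -0.72258169] [0.51026232 0.0075112  0.25657389] 0.042786129916769805
[315 128]
```

View pics/m10.png

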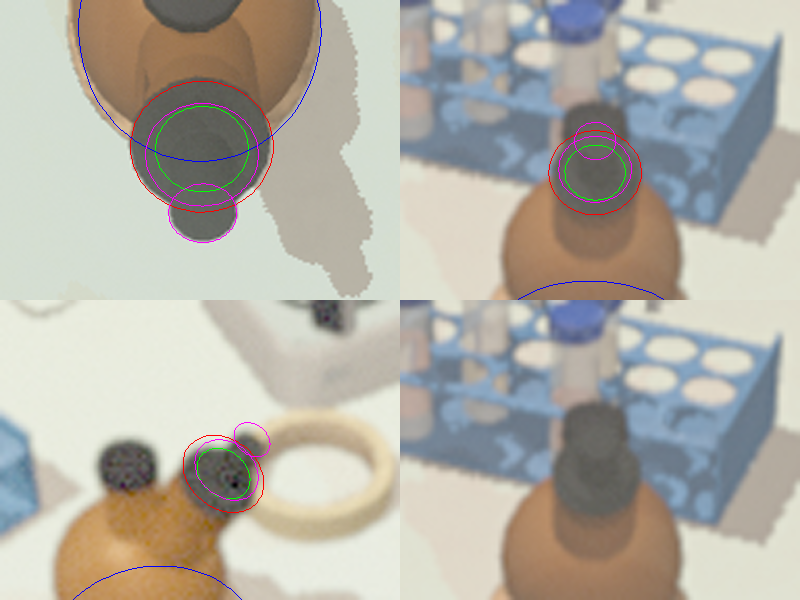

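The last picture shows the grip top exactly on the seated model in the wrist view (panel pixel (203,213)). The lip sits about where it should be when home, and the gripper is well clear. I'm handing in.

```bash
python3 -c "
from plant import ctrl,sense; print(sense()['contact_force']); print(ctrl.close_job())"
```

```text
[ 1.22392203  0.46902964 -0.72258169]
the job is handed in; nothing more can be done
None
```

The middle-sized stopper is seated in the side neck and the job is handed in, after about 11.5 s of the allowed 42 s. No verdict came back.

**What I did:** I took the middle stopper from the block and tilted it to about 21° in the jaws against its hole. I entered the sleeve without noticeable contact and levered the stopper in line with the 30° neck. I then slid the sleeve home against about 4–6 N of drag to the hard stop, let go and lifted clear.

**Last checks:**
- **Fit:** in the wrist view the stopper's grip top lies on the fully seated, in-line model. The scene view agrees to about 1 pixel, roughly 2 mm.
- **Stop:** the force rose sharply after about 7 mm of travel under drag, which fits a sleeve that started about 3–4 mm in.
- **Clear:** the gripper is open and clear of the stopper. The neighbouring stoppers and bystanders looked untouched in the pictures where they showed; I made no separate final check of them.

**What failed or disagreed:**
- **Final push:** it peaked at about 26 N along the axis instead of 15 N, still below the 50 N limit. It eased to about 12 N before release.
- **First grasp:** it closed empty, because the fingertips sat about 30 mm above the reported TCP; I corrected for this.
- **Lip outline:** its lower edge in the last wrist view is about 3 pixels (1.5 mm) off the model, so the sleeve depth rests mainly on the hard stop.
- **Side view:** it could not confirm the grip top, because the flask's black cap is directly behind it.

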